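Refit the visor of a bench splash shield

TASK

The clear visor was taken off the bench splash shield for washing and has to go back on. First swing the shield's leaning screen upright on its stiff hinge, then pick up the visor by its handle and bring it level to the top of the screen, on the side that the screen leaned to, so that its two blue knuckles sit in the gaps between the grey ones and the bores line up well enough for a straight pin to pass through all of them. Finish still holding the visor there, steady and not leaning on the screen, so that a colleague can push the hinge pin in; leave the pin and everything else on the bench alone.

Things in the scene. Friction and masses are not known exactly. Their poses are not given: they have to be found in the camera images.
- shield: bench splash shield, immovable: dark grey base plate 150 x 214 mm, 11 mm high, a bracket and a black clamp knob at either end of the screen's hinge (240 mm over the knobs, to 43 mm high). Origin on the bench straight below the middle of the hinge; x points away from the side that the screen leans to, y along the hinge, z up. It carries the screen
- screen (a joint): lean of the screen in rad: 0 = upright, positive = leaning to the shield's -x side; range -0.25 to 1.35. Stiff friction hinge without spring or stop at upright: stays where it is left, needs about 0.45 N m (3 to 4 N at the top edge). The screen is a clear panel 180 mm wide, 6 mm thick
- screen_hinge (a point): middle of the screen's hinge axis, 30 mm above the bench; its axes turn with the screen: z along the panel towards its top edge, y along the hinge, x square to the panel
- screen_trim (a point): middle of the screen's top edge, 137 mm from the hinge axis: top of a black edge trim 76 mm wide, 10 mm thick and 16 mm high that can be pinched across its thickness; axes as screen_hinge
- screen_bore_left (a point): on the bore axis, centre of the left gap between the two left light grey knuckles (y +63, 150 mm from the hinge axis); axes as screen_hinge. Grey knuckles: 20 outside, 11 bore, 12 mm wide, at y = +-48 and +-78 mm; a gap is 18 mm wide, open to the front, above and behind, with 3 mm left below a knuckle that is in line
- screen_bore_right (a point): the same for the right gap (y -63 mm)
- visor: loose clear visor with blue edges, 150 g, lying flat, handle up. Origin on its underside below the handle's middle, at the centre of mass; x to the knuckled edge, y along it. Panel 5 mm thick, x -69 to +61, y +-90 mm. Black bar handle along y over the origin: 70 long, 10 thick in x, 23 to 37 mm above the underside. Two blue knuckles, 20 outside, 11 bore, 12 mm wide: see visor_bore_left and _right
- visor_bore_left (a point): centre of the visor's left knuckle bore, at (74, 63, 11) mm from the visor's origin; axes as the visor's
- visor_bore_right (a point): centre of the visor's right knuckle bore, at (74, -63, 11) mm from the visor's origin; axes as the visor's
- hinge_pin: steel hinge pin, a 7 mm rod 190 mm long with a bent end, lying on the bench; not to be disturbed. Origin under the middle of the rod
- staining_jar: glass staining jar with black lid, 62 x 62 x 92 mm, bystander; origin under its centre
- timer: white bench timer, 33 x 68 x 56 mm, bystander; origin under its centre
- cassette_05: wax block on a pale blue cassette, 28 x 40 x 12 mm, bystander; origin under its centre

How it is judged:
By the outcome, as a careful person would: the job done as asked, in the order asked, and still so for the second after the job is handed in, while the arm keeps its last pose, push and grip.
It also fails if it takes over 58 s, if anything falls off the work surface, if the arm or the gripper's body presses on something with over 40 N, if the wrist force passes 120 N, or if a joint passes its speed limit or range.

ROBOT

A 6-joint arm with a two-finger parallel gripper is mounted at the origin on a cart in front of the work surface, level with it; the furniture and walls round the work are solid. World frame = base frame: x ahead of the robot, y to its left, z up, the work surface at z = 0. Lengths are in m, angles in rad, forces in N, time in s.
With the tool pointing down it reaches from about 0.375 to 0.75 m from the base axis. Payload 9 kg.
Tool frame: the origin (TCP) lies on the front face of the gripper's body, between the roots of the fingers; the fingertips stand 73 mm ahead of it and the grasp point (between the pads) lies 54 mm ahead of it; z points along the fingers, y is the line along which they close (so a half turn about z gives the same grasp; the last joint's range is limited). The gripper opens to 85 mm and grips with 20 to 120 N. Pads are 22 mm wide; open, the fingers measure 114 mm over their backs; the gripper's body (76 mm by 85 mm) begins 54 mm behind the grasp point. The pads swing forward as they close: fully open they stand 13 mm farther back than shut.
Start: joints at [1.128, 0.104, 0.097, 1.564, 0, 1.353], TCP at [0.134, 0.585, 0.304] pointing down, gripper open.
Joint ranges: [-2.99, 2.99], [-0.84, 1.86], [-1.1, 1.16], [-1.84, 2.11], [-1.51, 1.56], [-3.14, 3.14]. Speed limits (rad/s): [2.22, 2.22, 2.57, 3.14, 3.14, 3.14].

INTERFACE

Orientations are given as a rotation vector (axis times angle).
In Python, from workcell import robot gives the robot as it stands.
- The arm moves only by the tool servo_tool, never from a script. Its argument "series" is a list of rows, each an object with "slide": the shift along the world's x, y, z in m, a list of three; "dr": the turn, a rotation vector about the world's x, y, z in degrees, a list of three; "gripper": the opening in per cent of the stroke, from 0 (shut) to 100 (fully open). In form: [{"slide": [tx, ty, tz], "dr": [rx, ry, rz], "gripper": gripper}, ...]. A call has 1 to 8 rows; each row shifts and turns the commanded pose from where the row before left it; what a row does not reach is not made up. A row lasts 1/8 s, in which the tool goes at most 62.5 mm and 10.7 degrees, less where a joint would pass 70% of its speed; a pose out of reach is approached as far as the arm can. A call with a gripper value outside its range is refused whole. The fingers move at their own pace and stop on an object; "newtons" is the grip in N (left out, the last holds). Time passes only in rows, so rows that do not move let the fingers close. It gives the time, the measured TCP pose, the force, the opening and the grip force at its end, in the units of the state.
- robot.read_state(): the state, without advancing time (a new reading comes with each control period).
- robot.get_image(name): name is "scene" or "top" or "wrist"; returns a dict with "color" (480x640x3 uint8, red, green, blue), "fov_y" (degrees; the focal length in pixels is half the picture's height over the tangent of half this angle, whatever the lens; pixels are square), "cx", "cy" (the principal point, pixels), "k1" (the pictures are not rectified: a ray, as slopes to the right and down, at radius r is drawn at 1 + k1 r^2 times it, then the intrinsics apply), "eye" and "attitude" of the camera in the world; the wrist camera has in their place "T_tool_cam" (4x4, takes a point from camera to tool coordinates, whose origin is the TCP and whose axes are the flange's). Camera axes: x right, y up, looking along -z (the intrinsics and any distortion apply to the point x, -y, -z); pixel columns grow to the right and rows downward; lengths in m; the calibration is good to about 2 mm. A picture is of the moment at which its call begins: read the wrist's pose just before it. There is no depth.
- robot.sign_off(): hands the job in; it is judged then, once.
The state is a dict: "t": time; "qpos": joint angles; "joint_vel": joint speeds; "joint_efforts": joint torques, N m; "tcp_pos": TCP position; "eef_rot": TCP orientation; "force": force on the tool from outside, world axes, zero at the start; "ft_torque": the same for the moment, N m; "finger_gap": finger opening in m; "gripper_force": force on a finger pad.
Only numpy, scipy, OpenCV 4.12 (cv2) and the standard library are available. Lean on these libraries where they do the work, as an engineer would, in place of code of your own. Each camera call takes 0.05 s, during which the arm holds its last target. There are 200 camera calls.

## Working session

There is one attempt and no reset: what is moved stays moved. The work goes in short steps, Python scripts to look and compute and a tool call to move; the robot and the scene stay as the last step left them, time stands still between calls to the robot, and variables do not carry over. Pictures are saved under pics/ and viewed, at most 10 in all, crops included, and the job is handed in when it is done.

Besides the shell and the picture viewer there is one more tool, called after "Emit:" by a JSON object that holds its "name" and its "arguments". servo_tool: Moves the arm, as the interface text tells. Its arguments: {"type":"object","properties":{"series":{"type":"array"},"newtons":{"type":"number"}},"required":["series"]}

```bash
mkdir -p pics; ls; python3 - <<'E'
from workcell import robot
import cv2,pickle
s=robot.read_state();print(s)
d={}
for n in("scene","top"):
    i=robot.get_image(n);d[n]=i;cv2.imwrite(f"pics/{n}0.png",i["color"][...,::-1])
    print({k:v for k,v in i.items() if k!="color"})
pickle.dump(d,open("im0.pkl","wb"))
E
```

```text
pics
{'t': 0.0, 'qpos': array([1.12826428e+00, 1.04721329e-01, 9.64913602e-02, 1.56389502e+00,
       4.01776455e-06, 1.35311648e+00]), 'joint_vel': array([-0.00062517, -0.00016767,  0.00014238, -0.00038679, -0.00203856,
        0.00065701]), 'joint_efforts': array([ 1.72210643e-03, -5.56950903e+01,  5.03634131e+01,  1.76758342e-02,
       -3.48896829e-04,  7.09055001e-06]), 'tcp_pos': array([0.13365498, 0.58468944, 0.30312152]), 'eef_rot': array([-3.52404628e-01, -3.12132693e+00,  1.97205466e-03]), 'force': array([0.1853075 , 0.23391711, 0.36706192]), 'ft_torque': array([ 0.01628772, -0.0119359 ,  0.0476728 ]), 'gripper_force': 0.0, 'finger_gap': 0.08562290887135615}
{'fov_y': 57.52961683608112, 'cx': 328.8551615678839, 'cy': 233.356938150876, 'k1': 0.018094491321670077, 'eye': array([ 0.05071245, -0.51320926,  0.74627245]), 'attitude': array([ 0.79918444, -0.35141732, -0.8076107 ])}
{'fov_y': 49.82389230381958, 'cx': 324.14931504319776, 'cy': 239.1284049927302, 'k1': -0.08522078501032031, 'eye': array([ 0.53559486, -0.06009083,  1.23023801]), 'attitude': array([ 0.03792792, -0.03731422, -1.54062944])}
```

View pics/scene0.png

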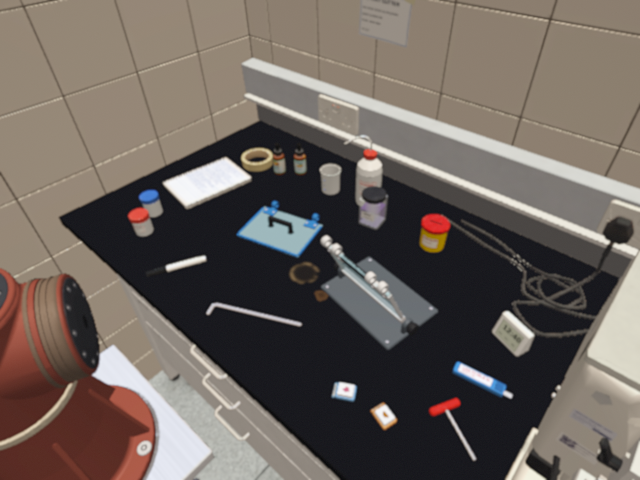

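View pics/top0.png

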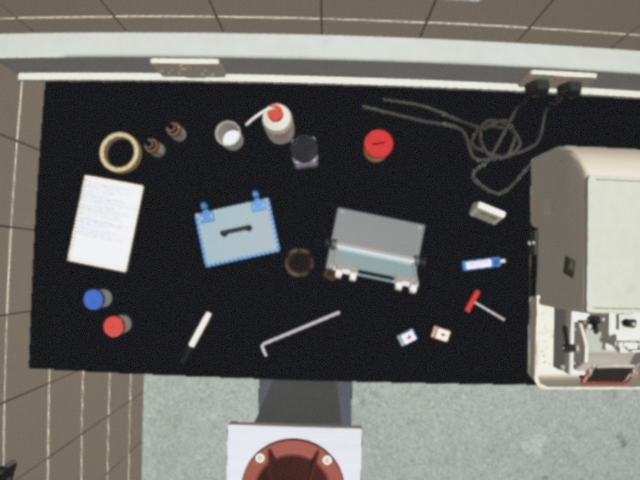

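```bash
cat > h.py <<'E'
import numpy as np,cv2,pickle
from scipy.spatial.transform import Rotation as R
def cam(i,s=None):
    if "eye" in i: return np.array(i["eye"]),R.from_rotvec(i["attitude"]).as_matrix()
    T=np.eye(4);T[:3,:3]=R.from_rotvec(s["eef_rot"]).as_matrix();T[:3,3]=s["tcp_pos"]
    T=T@np.array(i["T_tool_cam"]);return T[:3,3],T[:3,:3]
def K(i):
    f=240/np.tan(np.radians(i["fov_y"]/2));return np.array([[f,0,i["cx"]],[0,f,i["cy"]],[0,0,1.]])
def ray(i,u,v,s=None):
    e,A=cam(i,s);x,y=cv2.undistortPoints(np.array([[[u,v]]],float),K(i),np.array([i["k1"],0,0,0.]))[0,0]
    d=A@np.array([x,-y,-1]);return e,d/np.linalg.norm(d)
def onz(i,u,v,z,s=None):
    e,d=ray(i,u,v,s);return e+d*(z-e[2])/d[2]
def proj(i,P,s=None):
    e,A=cam(i,s);c=(np.atleast_2d(P)-e)@A;c=c*[1,-1,-1]
    return cv2.projectPoints(c,np.zeros(3),np.zeros(3),K(i),np.array([i["k1"],0,0,0.]))[0][:,0]
def tri(rays):
    M=sum(np.eye(3)-np.outer(d,d) for e,d in rays);b=sum((np.eye(3)-np.outer(d,d))@e for e,d in rays)
    return np.linalg.solve(M,b)
E
python3 - <<'E'
from h import *
d=pickle.load(open("im0.pkl","rb"));c=d["top"]["color"][...,::-1]
a=cv2.resize(c[180:300,190:290],None,fx=4,fy=4,interpolation=2)   # x190 y180
b=cv2.resize(c[200:300,320:430],None,fx=3.6,fy=4.8,interpolation=2)
cv2.imwrite("pics/topcrop.png",np.hstack([a,b]))
c=d["scene"]["color"][...,::-1]
a=cv2.resize(c[195:265,230:330],None,fx=4,fy=4,interpolation=2)
b=cv2.resize(c[230:350,315:445],None,fx=3,fy=2.3333333,interpolation=2)
cv2.imwrite("pics/scenecrop.png",np.hstack([a,b]))
E
```

```text
(no output)
```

View pics/topcrop.png

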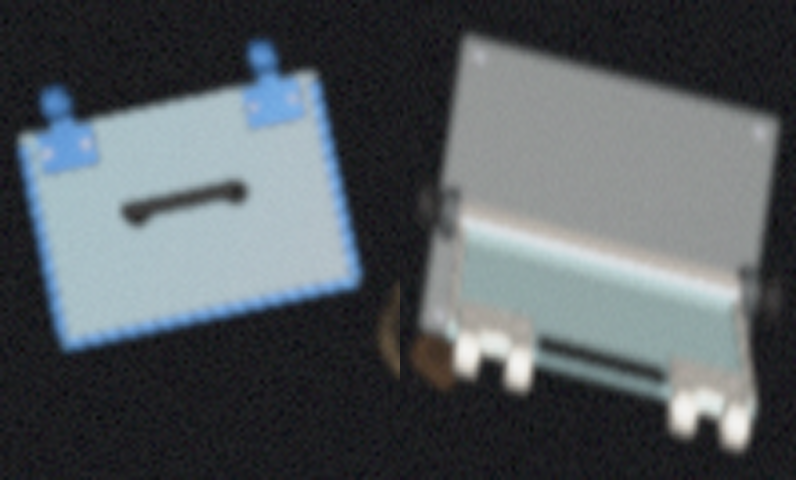

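```bash
python3 - <<'E'
from h import *
d=pickle.load(open("im0.pkl","rb"));t=d["top"]
L=lambda x,y,z:onz(t,190+x/4,180+y/4,z)
Rr=lambda x,y,z:onz(t,320+(x-400)/3.6,200+y/4.8,z)
np.set_printoptions(precision=4,suppress=True)
c=[L(*p,.005) for p in((20,138),(312,72),(358,285),(65,348))]
print("visor",c,np.mean(c,0))
h=[L(130,211,.03),L(241,189,.03)];print("handle",h,np.mean(h,0),np.degrees(np.arctan2(*(h[0]-h[1])[:2])))
b=[Rr(466,35,.011),Rr(776,118,.011)];print("base",b,np.linalg.norm(b[0]-b[1]),np.degrees(np.arctan2(*(b[0]-b[1])[:2])))
k=[Rr(440,210,.03),Rr(760,290,.03)];print("knob",k,np.mean(k,0),np.linalg.norm(k[0]-k[1]),np.degrees(np.arctan2(*(k[0]-k[1])[:2])))
for z in(.08,.1,.13):
    n=[Rr(*p,z) for p in((467,355),(518,372),(683,413),(735,432))];print(z,"knuckle",n,np.linalg.norm(n[0]-n[3]))
hsv=cv2.cvtColor(t["color"],cv2.COLOR_RGB2HSV)
E
```

```text
visor [array([0.6443, 0.2519, 0.005 ]), array([0.6888, 0.0781, 0.005 ]), array([0.5626, 0.0463, 0.005 ]), array([0.5198, 0.2196, 0.005 ])] [0.6039 0.149  0.005 ]
handle [array([0.6012, 0.1789, 0.03  ]), array([0.6159, 0.1143, 0.03  ])] [0.6085 0.1466 0.03  ] -12.880415753925792
base [array([ 0.6708, -0.0901,  0.011 ]), array([ 0.6359, -0.2956,  0.011 ])] 0.20848461311018643 9.626606613559064
knob [array([ 0.5831, -0.0753,  0.03  ]), array([ 0.5504, -0.2833,  0.03  ])] [ 0.5668 -0.1793  0.03  ] 0.21058179583622044 8.924565834786616
0.08 knuckle [array([ 0.5144, -0.0932,  0.08  ]), array([ 0.5075, -0.1249,  0.08  ]), array([ 0.4915, -0.2275,  0.08  ]), array([ 0.4836, -0.26  ,  0.08  ])] 0.16956117031451703
0.1 knuckle [array([ 0.5148, -0.0927,  0.1   ]), array([ 0.508 , -0.1238,  0.1   ]), array([ 0.4922, -0.2246,  0.1   ]), array([ 0.4845, -0.2565,  0.1   ])] 0.16661289058805936
0.13 knuckle [array([ 0.5154, -0.0918,  0.13  ]), array([ 0.5087, -0.1221,  0.13  ]), array([ 0.4934, -0.2202,  0.13  ]), array([ 0.4858, -0.2513,  0.13  ])] 0.16219047099837283
```

View pics/scenecrop.png

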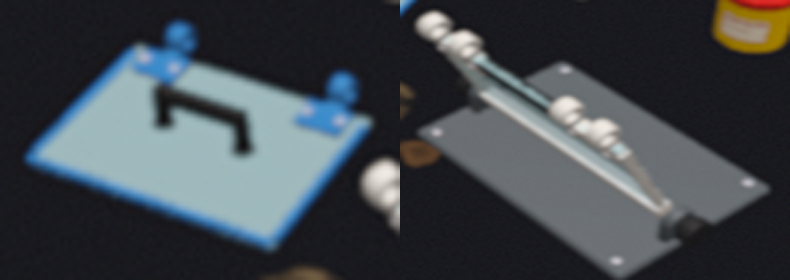

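Emit:
{"name": "servo_tool", "arguments": {"series": [{"slide": [0.04, -0.036, 0], "dr": [0, 0, -5.4], "gripper": 60}, {"slide": [0.04, -0.036, 0], "dr": [0, 0, -5.4], "gripper": 60}, {"slide": [0.04, -0.036, 0], "dr": [0, 0, -5.4], "gripper": 60}, {"slide": [0.04, -0.036, 0], "dr": [0, 0, -5.4], "gripper": 60}, {"slide": [0.04, -0.036, 0], "dr": [0, 0, -5.4], "gripper": 60}, {"slide": [0.04, -0.036, 0], "dr": [0, 0, -5.4], "gripper": 60}, {"slide": [0.04, -0.036, 0], "dr": [0, 0, -5.4], "gripper": 60}, {"slide": [0.036, -0.036, 0], "dr": [0, 0, -5.4], "gripper": 60}], "newtons": 40}}

```text
t: 1.1
tcp_pos: [0.4508, 0.2955, 0.3036]
eef_rot: [-1.481, -2.77, 0.0]
force: [0.2, 1.0, -0.2]
finger_gap: 0.0512
gripper_force: 0.0
```

Emit:
{"name": "servo_tool", "arguments": {"series": [{"slide": [0, -0.05, 0.005], "dr": [0, 0, -5.4], "gripper": 60}, {"slide": [0, -0.05, 0.005], "dr": [0, 0, -5.4], "gripper": 60}, {"slide": [0, -0.05, 0.005], "dr": [0, 0, -5.4], "gripper": 60}, {"slide": [0, -0.05, 0.005], "dr": [0, 0, -5.4], "gripper": 60}, {"slide": [0, -0.05, 0.005], "dr": [0, 0, -5.4], "gripper": 60}, {"slide": [0, -0.05, 0.005], "dr": [0, 0, -5.4], "gripper": 60}, {"slide": [0, -0.05, 0.005], "dr": [0, 0, -5.4], "gripper": 60}, {"slide": [0, -0.05, 0], "dr": [0, 0, -5.4], "gripper": 60}]}}

```text
t: 2.1
tcp_pos: [0.4495, -0.1047, 0.3391]
eef_rot: [2.397, 2.03, 0.001]
force: [1.1, 0.0, 0.4]
finger_gap: 0.0514
gripper_force: 0.0
```

```bash
cat > snap.py <<'E'
import sys,pickle,cv2
from workcell import robot
n,names=sys.argv[1],sys.argv[2:]
d={}
for m in names:
    s=robot.read_state();i=robot.get_image(m);d[m]=(i,s);cv2.imwrite(f"pics/{m}{n}.png",i["color"][...,::-1])
pickle.dump(d,open(f"im{n}.pkl","wb"))
print({k:s[k].round(4) if hasattr(s[k],'round') else s[k] for k in('t','tcp_pos','eef_rot','qpos','force','finger_gap')})
E
python3 snap.py 1 wrist; python3 -c "
import pickle;print(pickle.load(open('im1.pkl','rb'))['wrist'][0]['T_tool_cam'])"
```

```text
{'t': 2.1, 'tcp_pos': array([ 0.4495, -0.1047,  0.3391]), 'eef_rot': array([2.3967e+00, 2.0303e+00, 5.0000e-04]), 'qpos': array([-5.1360e-01, -3.0770e-01, -2.2470e-01,  1.6532e+00,  1.0000e-04,
        1.2224e+00]), 'force': array([1.1452, 0.0344, 0.3785]), 'finger_gap': 0.05144269603392704}
[[ 9.83647314e-04  9.48028630e-01  3.18183515e-01  8.32020604e-02]
 [ 9.99999043e-01 -1.24201174e-03  6.09133745e-04  1.77422017e-04]
 [ 9.72663890e-04  3.18182611e-01 -9.48028945e-01 -6.95020663e-02]
 [ 0.00000000e+00  0.00000000e+00  0.00000000e+00  1.00000000e+00]]
```

View pics/wrist1.png

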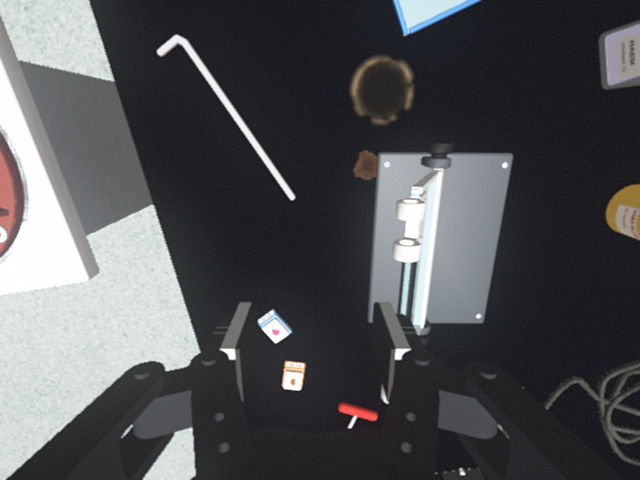

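```bash
python3 - <<'E'
from h import *
np.set_printoptions(precision=4,suppress=True)
d=pickle.load(open("im0.pkl","rb"));t,sc=d["top"],d["scene"]
w,s=pickle.load(open("im1.pkl","rb"))["wrist"]
print("tool axes\n",R.from_rotvec(s["eef_rot"]).as_matrix())
b=np.array([onz(w,*p,.011,s) for p in((377,153),(513,153),(485,324),(368,322))]);print("base",b,b.mean(0))
e=lambda i,j:(np.linalg.norm(b[i]-b[j]),np.degrees(np.arctan2(*(b[i]-b[j])[1::-1])))
print([e(1,0),e(2,3),e(0,3),e(1,2)])
print("knobs",onz(w,437,157,.03,s),onz(w,422,327,.03,s))
T=lambda x,y:ray(t,320+(x-400)/3.6,200+y/4.8)
S=lambda x,y:ray(sc,315+(x-400)/3,230+y/2.33333)
tp=[(467,355),(518,372),(683,413),(735,432)];sp=[(435,25),(462,43),(567,110),(603,132)]
for k in range(4):print(k,tri([T(*tp[k]),S(*sp[k])]))
print(tri([T(*tp[0]),S(*sp[0]),ray(w,411,210,s)]),tri([T(*tp[1]),S(*sp[1]),ray(w,407,250,s)]))
E
```

```text
tool axes
 [[ 0.1644  0.9864  0.0006]
 [ 0.9864 -0.1644 -0.0002]
 [-0.0001  0.0006 -1.    ]]
base [[ 0.5258 -0.0605  0.011 ]
 [ 0.6722 -0.0847  0.011 ]
 [ 0.6395 -0.2948  0.011 ]
 [ 0.4917 -0.2674  0.011 ]] [ 0.5823 -0.1768  0.011 ]
[(np.float64(0.14847744185554806), np.float64(-9.379489404303337)), (np.float64(0.15029096624229504), np.float64(-10.532729481741958)), (np.float64(0.2097046482489763), np.float64(80.65449507621857)), (np.float64(0.21273799069261412), np.float64(81.13424688426255))]
knobs [ 0.5841 -0.0729  0.03  ] [ 0.5548 -0.2734  0.03  ]
0 [ 0.517  -0.0915  0.1723]
1 [ 0.5105 -0.1204  0.174 ]
2 [ 0.4956 -0.2148  0.1722]
3 [ 0.4888 -0.2448  0.1748]
[ 0.5187 -0.0895  0.1696] [ 0.5127 -0.1182  0.1705]
```

Emit:
{"name": "servo_tool", "arguments": {"series": [{"slide": [0.0, -0.02, 0], "dr": [-1.0, -6.2, 0], "gripper": 60}, {"slide": [0.0, -0.02, -0.01], "dr": [-1.0, -6.2, 0], "gripper": 60}, {"slide": [0.007, -0.018, -0.03], "dr": [-1.0, -6.2, 0], "gripper": 60}, {"slide": [0.01, 0, -0.03], "dr": [-1.0, -6.1, 0], "gripper": 60}, {"slide": [0, 0, -0.015], "dr": [0, 0, 0], "gripper": 60}, {"slide": [0, 0, 0], "dr": [0, 0, 0], "gripper": 60}]}}

```text
t: 2.9
tcp_pos: [0.4663, -0.1608, 0.2536]
eef_rot: [2.121, 1.803, 0.399]
force: [-1.4, 0.3, 0.8]
finger_gap: 0.0515
gripper_force: 0.0
```

```bash
python3 snap.py 2 wrist top
```

```text
{'t': 2.95, 'tcp_pos': array([ 0.4669, -0.1611,  0.2551]), 'eef_rot': array([2.1195, 1.8022, 0.3992]), 'qpos': array([-0.7053, -0.7315, -0.7308,  1.1922,  0.2203,  1.0694]), 'force': array([-0.0704,  0.7723,  1.6438]), 'finger_gap': 0.0510795443609715}
```

View pics/wrist2.png

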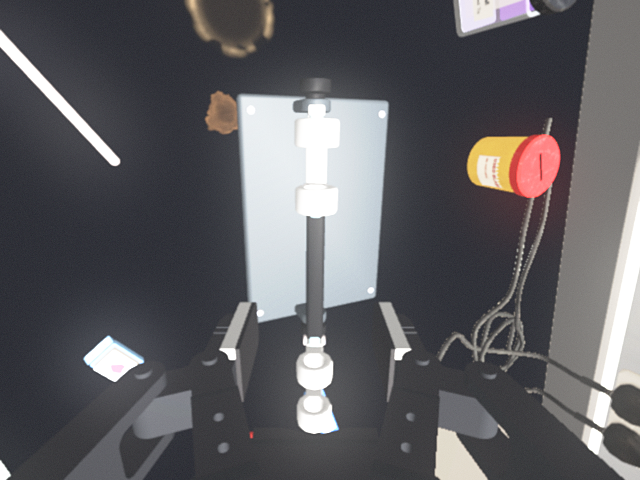

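```bash
python3 - <<'E'
from h import *
np.set_printoptions(precision=4,suppress=True)
w,s=pickle.load(open("im2.pkl","rb"))["wrist"]
M=R.from_rotvec(s["eef_rot"]).as_matrix();p0=s["tcp_pos"];print(M)
# plane tool z = D : in tool frame
def ont(u,v,D):
    e,d=ray(w,u,v,s);e=M.T@(e-p0);d=M.T@d;return e+d*(D-e[2])/d[2]
for D in(.09,.1,.11):
    q=[ont(*p,D) for p in((318,132),(317.5,200),(314.5,370),(314,412))];print(D,[x[:2] for x in q],q[0][0]-q[3][0],q[1][0]-q[2][0])
print("knob",ont(317,103,.22),"trim ends",ont(316,218,.115),ont(315,340,.115))
E
```

```text
[[ 0.161   0.8954  0.4152]
 [ 0.987  -0.1465 -0.0669]
 [ 0.0009  0.4206 -0.9073]]
0.09 [array([0.0812, 0.0012]), array([0.0516, 0.0011]), array([-0.0411, -0.0003]), array([-0.0695, -0.0005])] 0.15071284244447963 0.09275047739556583
0.1 [array([0.081 , 0.0013]), array([0.0496, 0.0011]), array([-0.0489, -0.0003]), array([-0.0791, -0.0006])] 0.16016365659237294 0.09856662092903268
0.11 [array([0.0809, 0.0014]), array([0.0477, 0.0012]), array([-0.0567, -0.0003]), array([-0.0887, -0.0006])] 0.16961447074026623 0.10438276446249953
knob [0.1005 0.0014 0.22  ] trim ends [0.0369 0.0005 0.115 ] [-0.0389  0.      0.115 ]
```

Emit:
{"name": "servo_tool", "arguments": {"series": [{"slide": [0.0067, -0.0011, -0.0146], "dr": [0, 0, -0.5], "gripper": 40}, {"slide": [0.0067, -0.0011, -0.0146], "dr": [0, 0, 0], "gripper": 40}, {"slide": [0.0067, -0.0011, -0.0146], "dr": [0, 0, 0], "gripper": 40}, {"slide": [0.0067, -0.0011, -0.0146], "dr": [0, 0, 0], "gripper": 30}, {"slide": [0, 0, 0], "dr": [0, 0, 0], "gripper": 0}, {"slide": [0, 0, 0], "dr": [0, 0, 0], "gripper": 0}, {"slide": [0, 0, 0], "dr": [0, 0, 0], "gripper": 0}, {"slide": [0, 0, 0], "dr": [0, 0, 0], "gripper": 0}], "newtons": 50}}

```text
t: 4.0
tcp_pos: [0.4935, -0.1653, 0.1956]
eef_rot: [2.127, 1.792, 0.398]
force: [6.6, -1.5, -11.8]
finger_gap: 0.0091
gripper_force: 49.1
```

```bash
python3 - <<'E'
from h import *
from workcell import robot
s=robot.read_state();M=R.from_rotvec(s["eef_rot"]).as_matrix()
print(s["tcp_pos"].round(4),M.round(4),s["finger_gap"],s["gripper_force"],s["force"],s["ft_torque"])
# hinge estimate from this pinch
y=np.array([.167,.986,0]);x=np.array([.986,-.167,0])
print("lean",np.degrees(np.arctan2(M[:,2]@x,-M[2,2])))
print("hinge",s["tcp_pos"]+M[:,2]*.181)
E
```

```text
[ 0.4935 -0.1653  0.1956] [[ 0.1694  0.8933  0.4164]
 [ 0.9855 -0.154  -0.0706]
 [ 0.0011  0.4223 -0.9064]] 0.009102871698831862 49.08265292644501 [  6.57170743  -1.46639229 -11.76255269] [ 0.08756837  0.21426897 -0.08454345]
lean 24.98244619780193
hinge [ 0.56882848 -0.17807851  0.03155385]
```

Emit:
{"name": "servo_tool", "arguments": {"series": [{"slide": [0.012, -0.002, 0.0051], "dr": [0.69, 4.1, 0], "gripper": 0}, {"slide": [0.0122, -0.0021, 0.0042], "dr": [0.69, 4.1, 0], "gripper": 0}, {"slide": [0.0124, -0.0021, 0.0032], "dr": [0.69, 4.1, 0], "gripper": 0}, {"slide": [0.0128, -0.0022, 0.0024], "dr": [0.69, 4.1, 0], "gripper": 0}, {"slide": [0.013, -0.0022, 0.0014], "dr": [0.69, 4.1, 0], "gripper": 0}, {"slide": [0.0128, -0.0022, 0.0005], "dr": [0.7, 4.13, 0], "gripper": 0}, {"slide": [0, 0, 0], "dr": [0, 0, 0], "gripper": 0}, {"slide": [0, 0, 0], "dr": [0, 0, 0], "gripper": 0}]}}

```text
t: 5.0
tcp_pos: [0.5687, -0.1782, 0.2119]
eef_rot: [2.401, 2.024, 0.0]
force: [3.6, -1.1, -13.1]
finger_gap: 0.0088
gripper_force: 51.4
```

```bash
cat > st.py <<'E'
from h import *
from workcell import robot
s=robot.read_state();M=R.from_rotvec(s["eef_rot"]).as_matrix()
print(s["t"],s["tcp_pos"].round(4),s["finger_gap"],s["gripper_force"],s["force"].round(1),s["ft_torque"].round(2))
print(M.round(4),s["qpos"].round(2))
E
python3 st.py; python3 snap.py 3 wrist top scene
```

```text
5.0 [ 0.5687 -0.1782  0.2119] 0.008830088637908597 51.40842854976654 [  3.6  -1.1 -13.1] [-0.09 -0.5  -0.05]
[[ 1.694e-01  9.855e-01  1.000e-03]
 [ 9.855e-01 -1.694e-01 -9.000e-04]
 [-7.000e-04  1.100e-03 -1.000e+00]] [-0.52  0.09 -0.08  1.4  -0.    1.22]
{'t': 5.1, 'tcp_pos': array([ 0.5683, -0.1781,  0.2119]), 'eef_rot': array([2.4014e+00, 2.0233e+00, 2.0000e-04]), 'qpos': array([-5.2300e-01,  9.1300e-02, -8.3100e-02,  1.3950e+00, -4.0000e-04,
        1.2183e+00]), 'force': array([  4.2526,  -0.4087, -15.2196]), 'finger_gap': 0.008938340110213104}
```

Emit:
{"name": "servo_tool", "arguments": {"series": [{"slide": [0, 0, 0], "dr": [0, 0, 0], "gripper": 40}, {"slide": [0, 0, 0], "dr": [0, 0, 0], "gripper": 40}, {"slide": [0, 0, 0], "dr": [0, 0, 0], "gripper": 40}, {"slide": [0, 0, 0.02], "dr": [0, 0, 0], "gripper": 40}, {"slide": [0, 0, 0.03], "dr": [0, 0, 0], "gripper": 40}, {"slide": [0, 0, 0.03], "dr": [0, 0, 0], "gripper": 60}, {"slide": [0, 0, 0.02], "dr": [0, 0, 0], "gripper": 60}, {"slide": [0, 0, 0], "dr": [0, 0, 0], "gripper": 60}]}}

```text
t: 6.15
tcp_pos: [0.5695, -0.1787, 0.3155]
eef_rot: [2.398, 2.021, 0.002]
force: [0.8, -0.3, -0.7]
finger_gap: 0.0511
gripper_force: 0.0
```

```bash
python3 snap.py 4 wrist top scene; python3 st.py; python3 - <<'E'
from h import *
d=pickle.load(open("im4.pkl","rb"))
a=cv2.resize(d["wrist"][0]["color"][60:460,200:430,::-1],(345,600),interpolation=2)
b=cv2.resize(d["scene"][0]["color"][200:350,320:460,::-1],(400,429),interpolation=2)
b=cv2.copyMakeBorder(b,0,171,0,0,0)
cv2.imwrite("pics/c4.png",np.hstack([a,b]))
E
```

```text
{'t': 6.25, 'tcp_pos': array([ 0.5688, -0.1783,  0.3124]), 'eef_rot': array([ 2.4011e+00,  2.0233e+00, -1.0000e-04]), 'qpos': array([-5.2260e-01,  9.2600e-02,  1.0060e-01,  1.5773e+00, -6.0000e-04,
        1.2185e+00]), 'force': array([ 0.1544, -0.2775, -0.1742]), 'finger_gap': 0.0513136372637831}
6.3 [ 0.5686 -0.1782  0.3117] 0.051291453842280385 0.0 [ 0.3 -1.2 -0.3] [ 0.04  0.   -0.04]
[[ 1.696e-01  9.855e-01 -0.000e+00]
 [ 9.855e-01 -1.696e-01 -8.000e-04]
 [-8.000e-04  1.000e-04 -1.000e+00]] [-0.52  0.09  0.1   1.58 -0.    1.22]
```

View pics/c4.png

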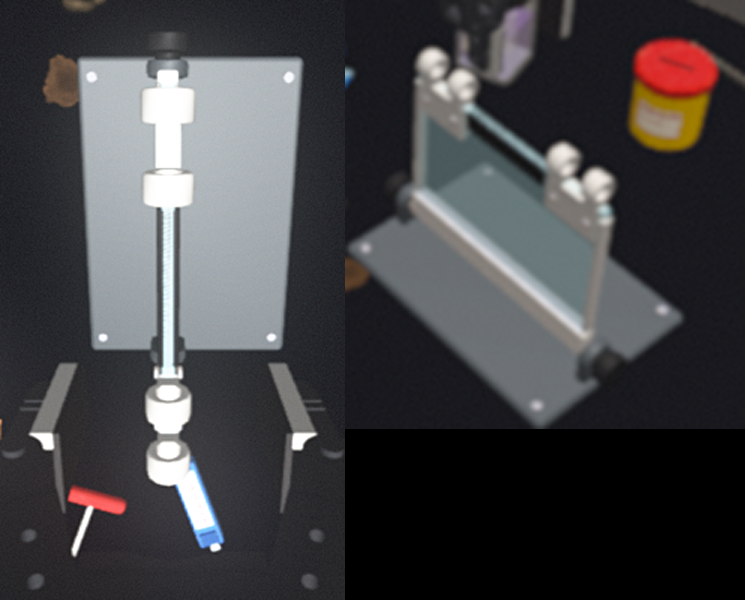

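```bash
python3 - <<'E'
from h import *
np.set_printoptions(precision=4,suppress=True)
w,s=pickle.load(open("im4.pkl","rb"))["wrist"]
g=cv2.cvtColor(w["color"],cv2.COLOR_RGB2GRAY)
m=(g>165).astype(np.uint8)
for v in(118,125,132,138,180,187,193,325,330,335,362,368,374):
    x=np.where(m[v,270:355])[0]+270;print(v,x.min(),x.max(),len(x),(x.min()+x.max())/2, onz(w,(x.min()+x.max())/2,v,.18,s)) if len(x) else 0
for c in((167.5,50),(167.5,350)):print("knob",onz(w,200+c[0]/1.5,60+c[1]/1.5,.03,s))
b=np.array([onz(w,200+p[0]/1.5,60+p[1]/1.5,.011,s) for p in((80,58),(302,58),(285,348),(93,348))]);print(b)
E
```

```text
118 270 354 85 312.0 [ 0.5835 -0.0924  0.18  ]
125 270 354 85 312.0 [ 0.5828 -0.0959  0.18  ]
132 270 354 85 312.0 [ 0.5822 -0.0995  0.18  ]
138 270 354 85 312.0 [ 0.5817 -0.1026  0.18  ]
180 270 354 85 312.0 [ 0.5777 -0.1255  0.18  ]
187 270 354 85 312.0 [ 0.577  -0.1294  0.18  ]
193 270 354 85 312.0 [ 0.5764 -0.1329  0.18  ]
325 298 326 19 312.0 [ 0.5614 -0.2194  0.18  ]
330 298 326 29 312.0 [ 0.5608 -0.2232  0.18  ]
335 298 326 29 312.0 [ 0.5601 -0.2269  0.18  ]
362 305 325 16 315.0 [ 0.5585 -0.2484  0.18  ]
368 298 326 29 312.0 [ 0.5556 -0.253   0.18  ]
374 299 330 32 314.5 [ 0.5564 -0.2582  0.18  ]
knob [ 0.5868 -0.0681  0.03  ]
knob [ 0.5518 -0.2698  0.03  ]
[[ 0.5299 -0.0617  0.011 ]
 [ 0.6728 -0.0861  0.011 ]
 [ 0.6406 -0.293   0.011 ]
 [ 0.4932 -0.2675  0.011 ]]
```

Emit:
{"name": "servo_tool", "arguments": {"series": [{"slide": [0.005, 0.041, 0], "dr": [0, 0, 3], "gripper": 60}, {"slide": [0.005, 0.041, 0], "dr": [0, 0, 3], "gripper": 60}, {"slide": [0.005, 0.041, 0], "dr": [0, 0, 3], "gripper": 60}, {"slide": [0.005, 0.041, 0], "dr": [0, 0, 3], "gripper": 60}, {"slide": [0.005, 0.041, -0.02], "dr": [0, 0, 3], "gripper": 60}, {"slide": [0.005, 0.041, -0.03], "dr": [0, 0, 3], "gripper": 50}, {"slide": [0.005, 0.041, -0.03], "dr": [0, 0, 3], "gripper": 50}, {"slide": [0.005, 0.041, -0.03], "dr": [0, 0, 3], "gripper": 50}]}}

```text
t: 7.3
tcp_pos: [0.6081, 0.1511, 0.2002]
eef_rot: [1.927, 2.481, -0.001]
force: [-0.4, -0.3, 0.1]
finger_gap: 0.0424
gripper_force: 0.0
```

Emit:
{"name": "servo_tool", "arguments": {"series": [{"slide": [0, 0, 0], "dr": [0, 0, 0], "gripper": 50}, {"slide": [0, 0, 0], "dr": [0, 0, 0], "gripper": 50}]}}

```text
t: 7.55
tcp_pos: [0.6084, 0.1495, 0.202]
eef_rot: [1.929, 2.479, -0.001]
force: [0.5, -0.3, 0.6]
finger_gap: 0.0426
gripper_force: 0.0
```

```bash
python3 snap.py 5 wrist; python3 st.py
```

```text
{'t': 7.55, 'tcp_pos': array([0.6084, 0.1495, 0.202 ]), 'eef_rot': array([ 1.9287e+00,  2.4788e+00, -1.2000e-03]), 'qpos': array([ 3.3000e-02,  1.8940e-01,  5.4000e-03,  1.3866e+00, -1.1000e-03,
        1.3554e+00]), 'force': array([ 0.5193, -0.2585,  0.6137]), 'finger_gap': 0.0425563149021069}
7.6 [0.6089 0.149  0.2028] 0.04260434940641535 0.0 [0.8 0.4 0.8] [ 0.06 -0.02 -0.02]
[[-0.245   0.9695  0.0015]
 [ 0.9695  0.245  -0.001 ]
 [-0.0014  0.0012 -1.    ]] [ 0.03  0.19  0.01  1.39 -0.    1.36]
```

View pics/wrist5.png

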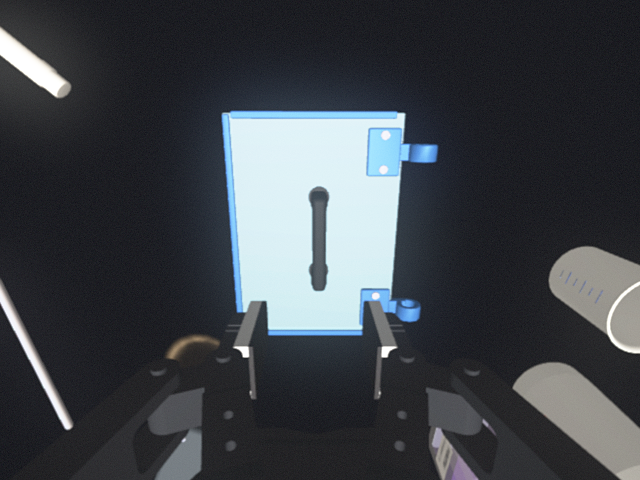

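```bash
python3 - <<'E'
from h import *
np.set_printoptions(precision=4,suppress=True)
w,s=pickle.load(open("im5.pkl","rb"))["wrist"]
M=R.from_rotvec(s["eef_rot"]).as_matrix();p0=s["tcp_pos"]
f=lambda u,v,z:M.T@(onz(w,u,v,z,s)-p0)
print("handle",f(318.5,188,.034),f(319,290.5,.037))
print("corners",f(224,114,.005),f(405,114,.005),f(241,330,.005))
print("edge",f(405,120,.005),f(394,285,.005),f(225,125,.005),f(238,300,.005))
print("knuckles",f(423,153,.015),f(408,310,.018))
E
```

```text
handle [0.0442 0.003  0.1679] [-0.0303  0.0037  0.165 ]
corners [ 0.0917 -0.0637  0.1969] [0.0918 0.0642 0.1968] [-0.0835 -0.0632  0.1971]
edge [0.0878 0.0646 0.1968] [-0.0407  0.066   0.197 ] [ 0.0843 -0.0636  0.1969] [-0.0546 -0.0638  0.197 ]
knuckles [0.0658 0.0766 0.1869] [-0.0567  0.0757  0.184 ]
```

Emit:
{"name": "servo_tool", "arguments": {"series": [{"slide": [0.002, 0.005, -0.025], "dr": [0, 0, 0.5], "gripper": 50}, {"slide": [0, 0, -0.03], "dr": [0, 0, 0], "gripper": 50}, {"slide": [0, 0, -0.03], "dr": [0, 0, 0], "gripper": 50}, {"slide": [0, 0, -0.02], "dr": [0, 0, 0], "gripper": 50}, {"slide": [0, 0, -0.012], "dr": [0, 0, 0], "gripper": 50}, {"slide": [0, 0, 0], "dr": [0, 0, 0], "gripper": 40}], "newtons": 60}}

```text
t: 8.35
tcp_pos: [0.6106, 0.1544, 0.0852]
eef_rot: [1.918, 2.487, -0.001]
force: [-1.1, 0.0, 0.8]
finger_gap: 0.0343
gripper_force: 0.0
```

Emit:
{"name": "servo_tool", "arguments": {"series": [{"slide": [0, 0, 0], "dr": [0, 0, 0], "gripper": 0}, {"slide": [0, 0, 0], "dr": [0, 0, 0], "gripper": 0}, {"slide": [0, 0, 0], "dr": [0, 0, 0], "gripper": 0}, {"slide": [0, 0, 0], "dr": [0, 0, 0], "gripper": 0}, {"slide": [0, 0, 0], "dr": [0, 0, 0], "gripper": 0}]}}

```text
t: 8.98
tcp_pos: [0.6116, 0.1548, 0.0868]
eef_rot: [1.916, 2.486, 0.002]
force: [0.1, -0.2, 6.0]
finger_gap: 0.0087
gripper_force: 60.1
```

```bash
python3 st.py
```

```text
8.975 [0.6116 0.1548 0.0868] 0.00866145377622506 60.130024552345276 [ 0.1 -0.2  6. ] [-0.1   0.14  0.05]
[[-2.545e-01  9.671e-01  3.400e-03]
 [ 9.671e-01  2.545e-01 -7.000e-04]
 [-1.600e-03  3.100e-03 -1.000e+00]] [ 0.04  0.27 -0.12  1.18 -0.    1.35]
```

Emit:
{"name": "servo_tool", "arguments": {"series": [{"slide": [0, 0, 0.01], "dr": [0, 0, 0], "gripper": 0}, {"slide": [0, 0, 0.025], "dr": [0, 0, 0], "gripper": 0}, {"slide": [0, 0, 0.03], "dr": [0, 0, 0], "gripper": 0}, {"slide": [-0.01, 0, 0.035], "dr": [0, 0, 0], "gripper": 0}, {"slide": [-0.01, -0.02, 0.035], "dr": [0, 0, -2], "gripper": 0}, {"slide": [-0.02, -0.03, 0.035], "dr": [0, 0, -3], "gripper": 0}, {"slide": [-0.025, -0.04, 0.03], "dr": [0, 0, -3], "gripper": 0}, {"slide": [-0.025, -0.04, 0.015], "dr": [0, 0, -3], "gripper": 0}]}}

```text
t: 9.98
tcp_pos: [0.5202, 0.0238, 0.3027]
eef_rot: [2.147, 2.289, 0.002]
force: [0.8, -0.1, -1.1]
finger_gap: 0.0085
gripper_force: 59.1
```

Emit:
{"name": "servo_tool", "arguments": {"series": [{"slide": [-0.02, -0.04, 0], "dr": [0, 0, -3], "gripper": 0}, {"slide": [-0.02, -0.04, 0], "dr": [0, 0, -3], "gripper": 0}, {"slide": [-0.015, -0.04, 0], "dr": [0, 0, -3], "gripper": 0}, {"slide": [-0.01, -0.03, 0], "dr": [0, 0, -3], "gripper": 0}, {"slide": [-0.01, -0.02, 0], "dr": [0, 0, -1.5], "gripper": 0}, {"slide": [0, -0.009, 0], "dr": [0, 0, -0.3], "gripper": 0}, {"slide": [0, 0, 0], "dr": [0, 0, 0], "gripper": 0}, {"slide": [0, 0, 0], "dr": [0, 0, 0], "gripper": 0}]}}

```text
t: 10.98
tcp_pos: [0.446, -0.1536, 0.3004]
eef_rot: [2.406, 2.019, 0.0]
force: [-0.3, -0.1, -1.6]
finger_gap: 0.0084
gripper_force: 59.1
```

```bash
python3 snap.py 6 wrist top scene; python3 st.py
```

```text
{'t': 11.075, 'tcp_pos': array([ 0.446 , -0.1535,  0.3003]), 'eef_rot': array([ 2.4055e+00,  2.0190e+00, -2.0000e-04]), 'qpos': array([-6.0970e-01, -2.9150e-01, -2.8230e-01,  1.5790e+00, -4.0000e-04,
        1.1354e+00]), 'force': array([ 0.3668, -0.437 , -1.4213]), 'finger_gap': 0.0087782208592304}
11.125 [ 0.446  -0.1536  0.3003] 0.008766678285181392 59.10557448863983 [-0.2  0.3 -1.5] [ 0.01 -0.04  0.01]
[[ 1.735e-01  9.848e-01  6.000e-04]
 [ 9.848e-01 -1.735e-01 -9.000e-04]
 [-8.000e-04  7.000e-04 -1.000e+00]] [-0.61 -0.29 -0.28  1.58 -0.    1.14]
```

View pics/wrist6.png

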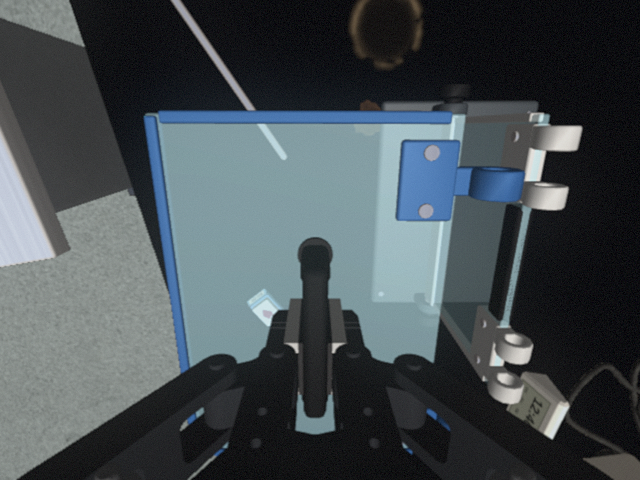

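```bash
cat > meas.py <<'E'
import sys
from h import *
np.set_printoptions(precision=4,suppress=True)
d=pickle.load(open(f"im{sys.argv[1]}.pkl","rb"))
w,s=d["wrist"];M=R.from_rotvec(s["eef_rot"]).as_matrix();p0=s["tcp_pos"]
a=np.radians(-9.85);X=np.array([np.cos(a),np.sin(a),0]);Y=np.array([-np.sin(a),np.cos(a),0])
B=np.array([.569,-.1756,.18])
grey=[B+Y*k for k in(.078,.048,-.048,-.078)]
O=p0+M[:,2]*.0868
vx,vy,vz=M[:,1],M[:,0],-M[:,2]
blue=[O+vx*.074+vy*k+vz*.011 for k in(.063,-.063)]
def find(img,P,st,col,r):
    c=proj(img,P,st)[0];u,v=c.astype(int);h=cv2.cvtColor(img["color"],cv2.COLOR_RGB2HSV)
    y0,x0=max(v-r,0),max(u-r,0);q=h[y0:v+r+1,x0:u+r+1].astype(int)
    m=((q[...,0]>98)&(q[...,0]<118)&(q[...,1]>120)&(q[...,2]>60)) if col=="b" else ((q[...,1]<45)&(q[...,2]>150))
    n,l,stt,ce=cv2.connectedComponentsWithStats(m.astype(np.uint8))
    k=[(stt[j,4],(stt[j,0]+x0,stt[j,1]+y0,stt[j,0]+x0+stt[j,2]-1,stt[j,1]+y0+stt[j,3]-1),ce[j]+[x0,y0]) for j in range(1,n) if stt[j,4]>8]
    return c,sorted(k,key=lambda t:-t[0])[:2]
if __name__=="__main__":
    for nm,r in(("wrist",32),("scene",8),("top",8)):
        if nm not in d: continue
        i,st=d[nm];st=st if nm=="wrist" else None
        for lab,P,c in [("g%d"%j,g,"g") for j,g in enumerate(grey)]+[("b%d"%j,g,"b") for j,g in enumerate(blue)]:
            c0,k=find(i,P,st,c,r);print(nm,lab,c0.round(1),[(x[0],tuple(int(z) for z in x[1]),x[2].round(1)) for x in k])
E
python3 meas.py 6
```

```text
wrist g0 [556.9 138.5] [(np.int32(1121), (526, 126, 581, 170), array([554.4, 144.9])), (np.int32(81), (529, 113, 543, 121), array([537.1, 116.5]))]
wrist g1 [545.  196.3] [(np.int32(648), (532, 187, 567, 209), array([550.4, 198.3])), (np.int32(273), (524, 164, 542, 180), array([533.1, 171.9]))]
wrist g2 [513.5 347.9] [(np.int32(558), (490, 344, 532, 365), array([511.2, 355.8])), (np.int32(110), (505, 334, 519, 343), array([512. , 338.1]))]
wrist g3 [505.3 387. ] [(np.int32(353), (495, 386, 523, 403), array([509.1, 394.8])), (np.int32(333), (490, 355, 530, 365), array([508.8, 359.3]))]
wrist b0 [496.  179.3] [(np.int32(1897), (464, 167, 524, 201), array([493.1, 183.4]))]
wrist b1 [456.3 422.7] [(np.int32(141), (426, 408, 449, 430), array([436.7, 417.7]))]
scene g0 [350.1 222.7] [(np.int32(80), (348, 218, 358, 230), array([352.6, 224.7]))]
scene g1 [360.1 230.3] [(np.int32(132), (352, 222, 365, 238), array([358.4, 229.9]))]
scene g2 [395.3 256.5] [(np.int32(103), (391, 250, 403, 264), array([396.2, 256.8]))]
scene g3 [407.3 265.5] [(np.int32(128), (399, 259, 412, 273), array([406.1, 265.4]))]
scene b0 [335.3 219.5] [(np.int32(9), (340, 217, 342, 220), array([341.1, 218.3]))]
scene b1 [382.6 255.8] [(np.int32(163), (374, 249, 389, 263), array([382.2, 257. ]))]
top g0 [343.7 241.6] [(np.int32(265), (335, 233, 351, 249), array([343.7, 240.9]))]
top g1 [358.1 244.5] [(np.int32(272), (350, 236, 366, 252), array([357.5, 243.8]))]
top g2 [404.3 254. ] [(np.int32(257), (396, 245, 412, 261), array([404.6, 253.1]))]
top g3 [418.6 256.9] [(np.int32(168), (410, 248, 424, 264), array([415.8, 255.7]))]
top b0 [346.7 267.6] [(np.int32(48), (345, 265, 351, 275), array([348.3, 269.9]))]
top b1 [410.  280.7] [(np.int32(74), (409, 278, 417, 288), array([412.9, 282.5]))]
```

Emit:
{"name": "servo_tool", "arguments": {"series": [{"slide": [0.0002, 0.001, -0.015], "dr": [0, 0, 0.1], "gripper": 0}, {"slide": [0, 0, -0.015], "dr": [0, 0, 0], "gripper": 0}, {"slide": [0, 0, -0.0145], "dr": [0, 0, 0], "gripper": 0}, {"slide": [0.012, -0.0021, 0], "dr": [0, 0, 0], "gripper": 0}, {"slide": [0.0118, -0.002, 0], "dr": [0, 0, 0], "gripper": 0}, {"slide": [0, 0, 0], "dr": [0, 0, 0], "gripper": 0}, {"slide": [0, 0, 0], "dr": [0, 0, 0], "gripper": 0}, {"slide": [0, 0, 0], "dr": [0, 0, 0], "gripper": 0}]}}

```text
t: 12.12
tcp_pos: [0.4696, -0.1573, 0.2559]
eef_rot: [2.405, 2.019, -0.0]
force: [-0.1, -0.6, -1.3]
finger_gap: 0.0088
gripper_force: 59.1
```

```bash
python3 snap.py 7 wrist scene top; python3 st.py; python3 meas.py 7
```

```text
{'t': 12.225, 'tcp_pos': array([ 0.4696, -0.1574,  0.256 ]), 'eef_rot': array([ 2.4049e+00,  2.0190e+00, -3.0000e-04]), 'qpos': array([-5.8780e-01, -2.2380e-01, -3.0560e-01,  1.4876e+00, -6.0000e-04,
        1.1570e+00]), 'force': array([ 0.9354,  0.4632, -0.8484]), 'finger_gap': 0.008744465724810805}
12.275 [ 0.4696 -0.1574  0.256 ] 0.008903579078324633 59.134286642074585 [-0.1  0.3 -2.1] [-0.06 -0.02  0.04]
[[ 1.731e-01  9.849e-01  9.000e-04]
 [ 9.849e-01 -1.731e-01 -1.300e-03]
 [-1.100e-03  1.100e-03 -1.000e+00]] [-0.59 -0.22 -0.31  1.49 -0.    1.16]
wrist g0 [569.6 143. ] [(np.int32(1699), (537, 127, 601, 175), array([571.4, 146.7])), (np.int32(93), (537, 111, 551, 121), array([545.5, 115. ]))]
wrist g1 [553.4 216.8] [(np.int32(1151), (533, 206, 583, 235), array([559.5, 220.2])), (np.int32(272), (526, 184, 548, 196), array([536.7, 189.9]))]
wrist g2 [512.9 400.3] [(np.int32(468), (501, 399, 536, 421), array([520.1, 408.8])), (np.int32(220), (502, 382, 520, 397), array([511.3, 388.5]))]
wrist g3 [502.9 445.4] [(np.int32(123), (512, 413, 533, 421), array([523.8, 415.9]))]
wrist b0 
[... 421 characters left out ...]

scene g3 [407.3 265.5] [(np.int32(128), (399, 259, 412, 273), array([406.1, 265.4]))]
scene b0 [344.5 232. ] []
scene b1 [390.3 267.5] [(np.int32(132), (382, 262, 396, 275), array([389.2, 269.2]))]
top g0 [343.7 241.6] [(np.int32(267), (335, 233, 351, 249), array([343.6, 240.9]))]
top g1 [358.1 244.5] [(np.int32(272), (350, 236, 366, 252), array([357.7, 243.8]))]
top g2 [404.3 254. ] [(np.int32(262), (396, 245, 412, 261), array([404.7, 253. ]))]
top g3 [418.6 256.9] [(np.int32(172), (410, 248, 424, 263), array([415.8, 255.6]))]
top b0 [347.9 255.9] [(np.int32(34), (348, 253, 352, 262), array([349.6, 257.3]))]
top b1 [408.5 268.4] [(np.int32(26), (409, 266, 413, 272), array([411.1, 268.2]))]
```

```bash
cat > col.py <<'E'
from meas import *
th=np.linspace(0,2*np.pi,180)
hsv=cv2.cvtColor(w["color"],cv2.COLOR_RGB2HSV).astype(int)
bm=(hsv[...,0]>98)&(hsv[...,0]<120)&(hsv[...,1]>110)&(hsv[...,2]>40)
gm=(hsv[...,1]<45)&(hsv[...,2]>120)
def run(c,ex,ey,ez,mask,lab):
    P=np.array([c+ey*h+.01*(ex*np.cos(t)+ez*np.sin(t)) for t in th for h in(-.006,.006)])
    H=np.zeros((600,800),np.uint8);cv2.fillConvexPoly(H,cv2.convexHull(proj(w,P,s).astype(np.float32)).round().astype(int),1)
    H=H[:480,:640];ys,xs=np.where(H);cu=proj(w,c,s)[0];um=int(xs.min()*.2+xs.max()*.8)
    out=[]
    for u in(int(cu[0]),um):
        p=np.where(H[:,u])[0];lo,hi=max(p.min()-12,0),p.max()+12
        o=np.where(mask[lo:hi,u])[0]+lo
        out.append((u,int(p.min()),int(p.max()),[int(z) for z in(o.min(),o.max(),len(o))] if len(o) else None))
    v=int(cu[1])+2;p=np.where(H[v])[0];o=np.where(mask[v,p.min()-12:p.max()+13])[0]+p.min()-12
    print(lab,"cols",out,"row",v,p.min(),p.max(),(o.min(),o.max(),len(o)) if len(o) else None)
for j in range(4): run(grey[j],X,Y,np.array([0,0,1.]),gm,"g%d"%j)
for j in range(2): run(blue[j],vx,vy,vz,bm,"b%d"%j)
E
python3 col.py 7
```

```text
g0 cols [(569, 127, 161, [127, 158, 32]), (592, 127, 161, [127, 158, 32])] row 145 540 601 (np.int64(549), np.int64(599), 51)
g1 cols [(553, 199, 237, [199, 234, 36]), (573, 201, 237, [207, 234, 28])] row 218 526 583 (np.int64(534), np.int64(581), 48)
g2 cols [(512, 378, 424, [382, 413, 28]), (528, 385, 424, [402, 421, 20])] row 402 490 537 (np.int64(498), np.int64(536), 32)
g3 cols [(502, 423, 469, None), (517, 430, 470, None)] row 447 481 526 None
b0 cols [(496, 162, 198, [167, 201, 35]), (515, 163, 198, [169, 200, 32])] row 181 470 524 (np.int64(458), np.int64(523), 66)
b1 cols [(456, 400, 447, None), (470, 406, 447, None)] row 424 435 478 (np.int64(441), np.int64(447), 7)
```

```bash
cat > yaw.py <<'E'
from meas import *
hsv=cv2.cvtColor(w["color"],cv2.COLOR_RGB2HSV).astype(int)
bm=(hsv[...,0]>98)&(hsv[...,0]<120)&(hsv[...,1]>110)&(hsv[...,2]>40)
pts=[]
for v in range(135,350,5):
    x=np.where(bm[v,140:190])[0]+140
    if len(x)>3:
        e,dd=ray(w,x.min(),v,s);e=M.T@(e-p0);dd=M.T@dd;pts.append(e+dd*(.0838-e[2])/dd[2])
pts=np.array(pts);print(len(pts),"rear edge slope deg",np.degrees(np.polyfit(pts[:,0],pts[:,1],1)[0]),pts[:,1].mean())
pts=[]
for u in range(190,440,10):
    y=np.where(bm[100:135,u])[0]+100
    if len(y)>3:
        e,dd=ray(w,u,y.min(),s);e=M.T@(e-p0);dd=M.T@dd;pts.append(e+dd*(.0838-e[2])/dd[2])
pts=np.array(pts);print(len(pts),"side edge slope deg",np.degrees(np.polyfit(pts[:,1],pts[:,0],1)[0]),pts[:,0].mean())
E
python3 yaw.py 7
```

```text
43 rear edge slope deg 0.0006806618822780332 -0.07023523460464294
25 side edge slope deg -0.1328512485254213 0.08952274075210226
```

Emit:
{"name": "servo_tool", "arguments": {"series": [{"slide": [0.0053, -0.0003, 0], "dr": [0, 0, 0.1], "gripper": 0}, {"slide": [0.0053, -0.0009, 0], "dr": [0, 0, 0], "gripper": 0}, {"slide": [0.0053, -0.0009, 0], "dr": [0, 0, 0], "gripper": 0}, {"slide": [0.0053, -0.0009, 0], "dr": [0, 0, 0], "gripper": 0}, {"slide": [0.0053, -0.0009, 0], "dr": [0, 0, 0], "gripper": 0}, {"slide": [0, 0, 0], "dr": [0, 0, 0], "gripper": 0}, {"slide": [0, 0, 0], "dr": [0, 0, 0], "gripper": 0}, {"slide": [0, 0, 0], "dr": [0, 0, 0], "gripper": 0}]}}

```text
t: 13.28
tcp_pos: [0.4961, -0.1612, 0.2559]
eef_rot: [2.403, 2.021, -0.0]
force: [0.2, -0.1, -1.8]
finger_gap: 0.0089
gripper_force: 59.1
```

```bash
python3 snap.py 8 wrist scene top; python3 st.py; python3 col.py 8; python3 - <<'E'
from h import *
d=pickle.load(open("im8.pkl","rb"))
a=cv2.resize(d["wrist"][0]["color"][90:240,440:640,::-1],(480,360),interpolation=2)
b=cv2.resize(d["scene"][0]["color"][205:295,330:430,::-1],(320,288),interpolation=2)
t=cv2.resize(d["top"][0]["color"][225:270,330:430,::-1],(480,216),interpolation=2)
a=np.vstack([a,t]);b=cv2.copyMakeBorder(b,0,576-288,0,0,0)
w=cv2.resize(d["wrist"][0]["color"][350:470,430:540,::-1],(264,288),interpolation=2);b[288:,:264]=w
cv2.imwrite("pics/c8.png",np.hstack([a,b]))
E
```

```text
{'t': 13.375, 'tcp_pos': array([ 0.4962, -0.1613,  0.2559]), 'eef_rot': array([ 2.4031e+00,  2.0213e+00, -3.0000e-04]), 'qpos': array([-5.6500e-01, -1.4120e-01, -2.3220e-01,  1.4785e+00, -6.0000e-04,
        1.1780e+00]), 'force': array([-0.2239,  0.0853, -1.3546]), 'finger_gap': 0.008813155997647256}
13.425 [ 0.4962 -0.1613  0.2559] 0.008440882825255342 59.136693477630615 [ 0.2 -1.3 -2.1] [ 0.02  0.01 -0.02]
[[ 1.713e-01  9.852e-01  8.000e-04]
 [ 9.852e-01 -1.713e-01 -1.200e-03]
 [-1.000e-03  9.000e-04 -1.000e+00]] [-0.57 -0.14 -0.23  1.48 -0.    1.18]
g0 cols [(501, 129, 163, [117, 161, 34]), (521, 129, 163, [129, 161, 33])] row 147 474 531 (np.int64(479), np.int64(529), 51)
g1 cols [(489, 200, 239, [201, 237, 37]), (507, 202, 239, [209, 236, 28])] row 220 464 517 (np.int64(468), np.int64(515), 48)
g2 cols [(459, 379, 426, [372, 373, 2]), (474, 385, 425, None)] row 403 438 482 None
g3 cols [(452, 424, 471, None), (465, 429, 471, None)] row 448 432 474 None
b0 cols [(496, 162, 198, [167, 201, 35]), (515, 163, 198, [168, 201, 34])] row 181 470 524 (np.int64(458), np.int64(524), 67)
b1 cols [(456, 400, 447, None), (470, 406, 447, None)] row 424 435 478 (np.int64(441), np.int64(447), 7)
```

View pics/c8.png

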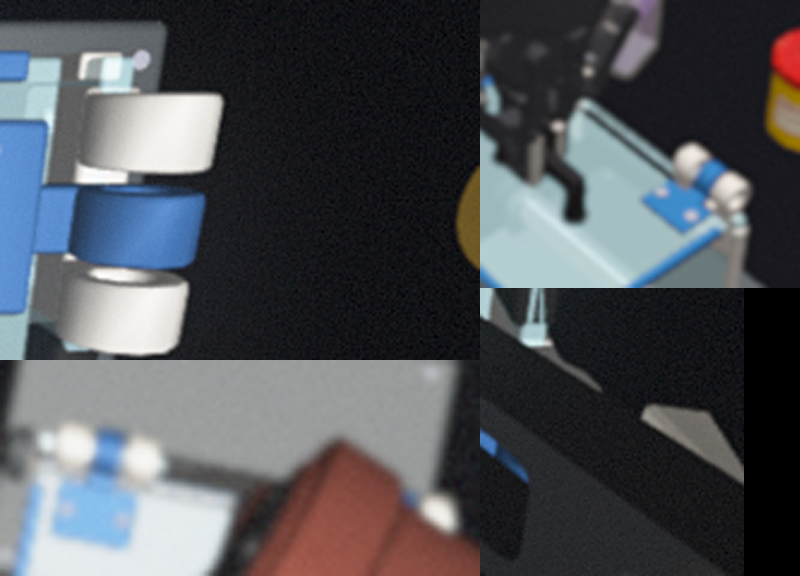

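```bash
cat > prof.py <<'E'
from meas import *
from scipy.ndimage import map_coordinates as mc
def edge(i,P,st,n,lab):
    c=proj(i,P,st)[0];g=i["color"].max(2).astype(float)
    res=[]
    for off in(-1,0,1):
        cc=c+off*np.array([-n[1],n[0]]);t=np.arange(0,14,.1) if st is None else np.arange(0,45,.2)
        p=mc(g,[cc[1]+t*n[1],cc[0]+t*n[0]],order=1)
        bg=p[-20:].mean();k=5 if st is None else 15
        pl=np.max(p[:int(len(p)*.6)]);th=(pl*.6+bg*1.4)/2
        res.append(t[np.where(p>th)[0].max()])
    print(lab,c.round(1),np.round(res,2))
i=d["scene"][0]
a,b=proj(i,grey[2],None)[0],proj(i,grey[3],None)[0];l=(b-a)/np.linalg.norm(b-a);n=np.array([l[1],-l[0]]);print("n",n)
m=B-Y*.063
for k in(1,2):
    print("px per mm: X",(proj(i,m+X*.001,None)[0]-proj(i,m,None)[0])@n,"Z",(proj(i,m+np.array([0,0,.001]),None)[0]-proj(i,m,None)[0])@n) if k==1 else 0
for lab,P in(("g2",grey[2]),("b1",m),("g3",grey[3])):edge(i,P,None,n,lab)
a,b=proj(w,grey[0],s)[0],proj(w,grey[1],s)[0];l=(b-a)/np.linalg.norm(b-a);n=np.array([l[1],-l[0]]);m=B+Y*.063
print("wrist px per mm X",(proj(w,m+X*.001,s)[0]-proj(w,m,s)[0])@n,"Z",(proj(w,m+np.array([0,0,.001]),s)[0]-proj(w,m,s)[0])@n)
for lab,P in(("g0",grey[0]),("b0",m),("g1",grey[1])):edge(w,P,s,n,lab)
E
python3 prof.py 8
```

```text
n [ 0.5983 -0.8013]
px per mm: X 0.4292363168594781 Z 0.34377956893048467
g2 [395.3 256.5] [7.  7.1 7.1]
b1 [401.2 260.9] [6.9 6.9 6.9]
g3 [407.3 265.5] [7.  7.1 7.1]
wrist px per mm X 2.4064675892960006 Z 1.2357059195913056
g0 [501.9 145.2] [28.  27.8 27.8]
b0 [495.7 183.2] [27.2 27.2 27.2]
g1 [489.9 218.8] [26.2 26.2 26.2]
```

```bash
python3 -c "
from workcell import robot
print(robot.sign_off())"
```

```text
the job is handed in; nothing more can be done
None
```

The job is handed in: the screen stands upright (about 0.3° off vertical by camera), and the gripper is holding the visor level with both blue knuckles in their gaps. The bores measure in line to roughly 0.5 mm, with height taken from the arm's position because the cameras could not confirm it; the force reading shows it is not leaning on the screen, and I never touched the pin or anything else.

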